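# Probe the test pad of a drum seated in the V-stop

## Task

Slide the small flat rusty brake drum with the ring of bolt holes along the bench, without lifting or tipping it, until it sits fully home against both jaws of the V-stop. Then lift the hand probe out of its stand and hold it upright with its spring tip on the middle of the raised round test pad on the drum's top face, pressed gently so that the spring is about half way in (about 6 N). Finish while still holding it there, with the drum still home, and leave the loose parts around them where they are.

Things in the scene. Friction and masses are not known exactly. Their poses are not given: they have to be found in the camera images.
- drum: Rusty cast drum lying loose and flat on the bench, 0.6 to 0.95 kg: flange 130 mm in diameter, 30 mm thick; hub in its middle 44 mm in diameter, top 44 mm above the bench. Origin: centre of its underside, z up. The test pad lies on its +x axis 44 mm from the centre; round the same circle are five flat dark bolt holes, 11 mm.
- drum_pad (a point): Centre of the top of the drum's test pad: a bare steel disc 28 mm in diameter standing 4 mm above the flange (34 mm above the bench), with a small dot in its middle. Axes as the drum's; it moves with the drum.
- seat (a point): Point on the bench where the drum's centre is when it touches both jaws of the V-stop, which is fixed: two dark steel bars, 85 x 22 mm, 25 mm high, in a wide V (120 degrees between them) that opens towards this point's -y axis; each is touched 65 mm from here, 30 degrees to either side of the point's +y axis. z is up.
- stand: Fixed grey block 80 x 80 mm, 70 mm high, with a 26 mm upright through hole in the middle of its top, in which the probe hangs by its collar. Origin: centre of its underside, z up.
- probe: Loose hand probe, 0.2 kg, 132 mm long, upright in the stand. Origin: its tip when relaxed (10 mm above the bench in the stand); z runs up along it. From the origin up: spring tip, 10 mm dia. (0 to 20 mm); steel nose, 20 mm dia. (20 to 60); black collar, 38 mm dia. (60 to 68), which rests on the stand; square grey grip, 26 x 26 mm (68 to 132), its flats facing the probe's x and y.
- probe_grip (a point): Centre of the probe's square grip, 100 mm above the probe's origin (110 mm above the bench in the stand). Axes as the probe's.
- probe_tip (a point): Centre of the flat end of the probe's spring tip. Axes as the probe's; it slides up into the nose as the spring is pressed.
- plunger (a joint): How far the probe's spring tip is pressed in, m: 0 relaxed, 0.016 at its stop. The spring pushes with about 1.2 N at 0 and 0.6 N more for each mm: 6 N at half way (0.008).
- bearing: Bystander: loose steel bearing ring lying flat, 60 mm in diameter, 18 mm high, nearest the robot. Origin: centre of its underside.
- jar: Bystander: loose closed glass jar, 60 mm in diameter, 85 mm high. Origin: centre of its underside.
- wheel: Bystander: loose rubber wheel lying flat, 100 mm in diameter, 40 mm high. Origin: centre of its underside.
- carton: Bystander: loose cardboard carton 90 x 100 mm, 70 mm high. Origin: centre of its underside.
- wrench: Bystander: loose flat wrench lying along its own x axis, under 220 mm long. Origin: underside, near its middle.
- pulley: Bystander: loose dark grooved pulley lying flat, 72 mm in diameter, 36 mm high. Origin: centre of its underside.
- collar: Bystander: loose rusty shaft collar lying flat, 52 mm in diameter, 30 mm high, with a hole. Origin: centre of its underside.
There are look-alikes about, which are no part of the job. Leave any green look-alike of the probe alone.

How it is judged:
By the outcome, as a careful person would: the job done as asked, in the order asked, and still so for the second after the job is handed in, while the arm keeps its last pose, push and grip.
It also fails if it takes over 61 s, if anything falls off the work surface, if the arm or the gripper's body presses on something with over 40 N, if the wrist force passes 120 N, or if a joint passes its speed limit or range.

## Robot

A 7-joint arm with a two-finger parallel gripper is mounted at the origin on the work surface. World frame = base frame: x ahead of the robot, y to its left, z up, the work surface at z = 0. Lengths are in m, angles in rad, forces in N, time in s.
With the tool pointing down it reaches from about 0.425 to 0.925 m from the base axis. Payload 6.8 kg.
Tool frame: the origin (TCP) lies between the finger pads; the fingertips stand r.tip_reach ahead of it and the grasp point (between the pads) lies 11 mm behind it (r.tip_reach is the distance from the TCP to the fingertips, in m); z points along the fingers, y is the direction in which the jaws open and shut (so a half turn about z gives the same grasp; the last joint's range is limited). The gripper opens to 85 mm and grips with 20 to 120 N. Pads are 22 mm wide; open, the fingers measure 114 mm over their backs; the gripper's body (76 mm by 85 mm) begins 54 mm behind the grasp point. The pads swing forward as they close: fully open they stand 13 mm farther back than shut.
Start: joints at [-1.367, 0.477, 0.022, 1.555, -0.011, 1.109, -0.083], TCP at [0.207, 0.642, 0.239] pointing down, gripper open.
Joint ranges: [-2.96, 2.96], [-0.34, 2.1], [-1.41, 1.46], [0.24, 2.44], [-1.37, 4.51], [0.17, 1.92], [-2.96, 2.96]. Speed limits (rad/s): [2.39, 2.39, 3.14, 3.14, 3.14, 3.14, 3.14].

## Interface

Orientations are given as a rotation vector (axis times angle).
In Python, from bench import r, eyes, spotter gives the robot as it stands.
- The arm moves only by the tool carry_out, never from a script. Its argument "series" is text: rows parted by semicolons, each of 5 numbers parted by spaces: the shift along the tool's x, y, z in cm, then the turn about the tool's z in rad, then the opening, from 0 (shut) to 1 (fully open). In form: x y z yaw gripper; .... A call has 1 to 8 rows; each row shifts and turns the commanded pose from where the row before left it, along the tool's axes as they then stand; what a row does not reach is not made up. A row lasts 1/8 s, in which the tool goes at most 62.5 mm and 10.7 degrees, less where a joint would pass 70% of its speed; a pose out of reach is approached as far as the arm can. A call with a gripper value outside its range is refused whole. The fingers move at their own pace and stop on an object; "grip_force" is the grip in N (left out, the last holds). Time passes only in rows, so rows that do not move let the fingers close. It gives the time, the measured TCP pose, the force and the opening at its end, in the units of the state.
- r.get_obs(): the state, without advancing time (a new reading comes with each control period).
- eyes.grab_frame(name): name is "side" or "top"; returns a dict with "color" (400x640x3 uint8, blue, green, red), "intrinsics" (3x3 intrinsics, pixels), "R" (3x3) and "t" (3): a world point X has camera coordinates R X + t. Camera axes: x right, y down, z forward; pixel columns grow to the right and rows downward; lengths in m; the calibration is good to about 2 mm. A picture is of the moment at which its call begins. There is no depth.
- r.hand_in(): hands the job in, once; it reports no verdict.
Trained networks look in a picture, given as the dict that the camera call returned (one of the last four; its "shot" number tells which), for a name from the list of things; names that differ only in an ending like _2 or _b are one class to them, and where a whole thing is asked for, a point or a joint stands for the part that bears it (a point fixed in the world has none). Each returns a list of dicts, best first, with "confidence" (0 to 1); they miss things now and then, are a little off and sometimes report something else, mostly with a low value. They report only what shows in the picture. A call takes as long as a camera call. They do not tell look-alikes from the thing itself.
- spotter.search_frame(picture, query): "uv" ([column, row] in pixels, amid what is visible of it).
- spotter.trace(picture, query): "pixels" (400x640 bool, what is visible of it) and "uv" ([column, row] in pixels, amid what is visible of it).
- spotter.mark_of(picture, query): "uv" ([column, row] in pixels: a listed point, or the origin of a listed thing).
The state is a dict: "clock": time; "joints": joint angles; "qvel": joint speeds; "tau": joint torques, N m; "tcp_pos": TCP position; "orientation": TCP orientation; "contact_force": force on the tool from outside, world axes, zero at the start; "moment": the same for the moment, N m; "grip_width": finger opening in m.
Only numpy, scipy, OpenCV 4.12 (cv2) and the standard library are available. Lean on these libraries where they do the work, as an engineer would, in place of code of your own. Each camera call takes 0.05 s, during which the arm holds its last target.

## Working session

There is one attempt and no reset: what is moved stays moved. The work goes in short steps, Python scripts to look and compute and a tool call to move; the robot and the scene stay as the last step left them, time stands still between calls to the robot, and variables do not carry over. Pictures are saved under pics/ and viewed, and the job is handed in when it is done.

Besides the shell and the picture viewer there is one more tool, called after "Emit:" by a JSON object that holds its "method" and its "body". carry_out: Moves the arm, as the interface text tells. Its arguments: {"type":"object","properties":{"series":{"type":"string"},"grip_force":{"type":"number"}},"required":["series"]}

```bash
ls; mkdir -p pics
python3 - <<'E'
from bench import r, eyes, spotter
import cv2
o=r.get_obs()
print({k:o[k] for k in o}); print(r.tip_reach)
for n in ("side","top"):
    p=eyes.grab_frame(n); cv2.imwrite(f"pics/{n}0.png",p["color"]); print(n,p["intrinsics"],p["R"],p["t"])
E
```

```text
pics
{'clock': 0.0, 'joints': array([-1.36706727,  0.47779997,  0.02238577,  1.55644859, -0.01149801,
        1.10928063, -0.08308519]), 'qvel': array([ 0.00011636, -0.000267  , -0.00104825, -0.00013536,  0.00063604,
        0.00048298,  0.00014383]), 'tau': array([ 3.60574522e-04, -5.96455085e+01,  1.60820302e+00, -2.81197643e+01,
        1.24971653e-02,  9.41689534e-03, -6.24309948e-06]), 'tcp_pos': array([0.2069556 , 0.64189266, 0.23832789]), 'orientation': array([-4.87823840e-01, -3.10335987e+00,  2.83279343e-03]), 'contact_force': array([ 0.7169443 , -0.03807203, -0.13708348]), 'moment': array([ 0.03262712,  0.03081443, -0.02593513]), 'grip_width': 0.08526144582937208}
0.008
side [[384.55236947   0.         315.47543154]
 [  0.         384.55236947 210.19614482]
 [  0.           0.           1.        ]] [[ 0.73262307 -0.68060116  0.00674588]
 [-0.38920667 -0.42704547 -0.81618033]
 [ 0.55837407  0.595327   -0.57775787]] [-0.42852373  0.31828729  0.81047868]
top [[508.64116397   0.         316.11447885]
 [  0.         508.64116397 205.02559562]
 [  0.           0.           1.        ]] [[ 4.49301936e-03 -9.99989279e-01  1.12010303e-03]
 [-9.88071864e-01 -4.61188665e-03 -1.53924404e-01]
 [ 1.53927920e-01 -4.15156961e-04 -9.88081992e-01]] [1.27465745e-03 5.67774640e-01 1.65412720e+00]
```

View pics/side0.png

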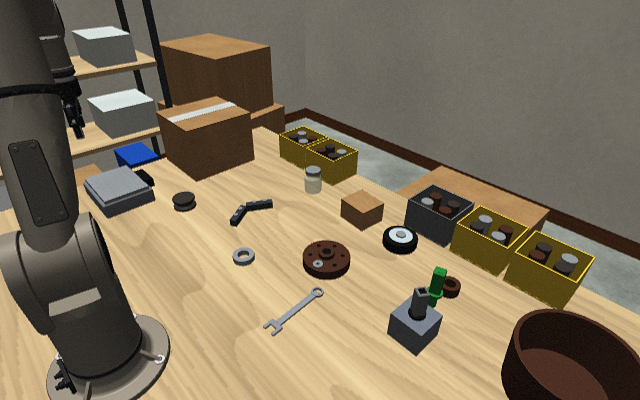

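View pics/top0.png

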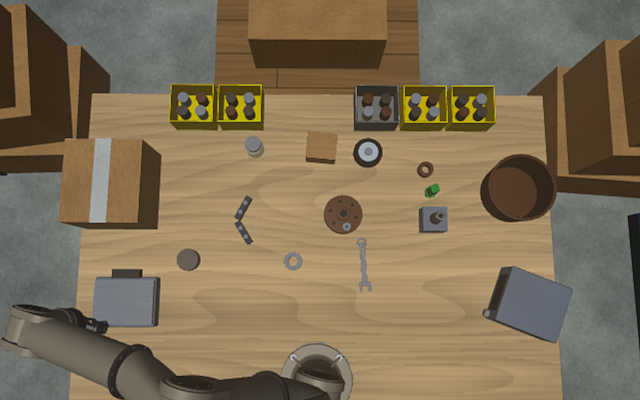

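The top view shows the V-stop at about (243,220), the flat drum at (343,214) with its pad at (347,227), and the stand with the grey probe at (433,217). A green look-alike probe stands at (432,190). The large deep brown drum at (518,188) is not flat and has no bolt holes, so it is a look-alike. Next I'll measure positions.

```bash
cat > h.py <<'E'
from bench import r, eyes, spotter
import numpy as np, cv2
def ray(p,uv):
    K=p["intrinsics"];d=np.linalg.inv(K)@np.array([uv[0],uv[1],1.]);R=p["R"];return -R.T@p["t"],R.T@d
def atz(p,uv,z):
    c,d=ray(p,uv);return c+d*(z-c[2])/d[2]
def proj(p,X):
    X=np.atleast_2d(X);c=X@p["R"].T+p["t"];q=c@p["intrinsics"].T;return q[:,:2]/q[:,2:]
def tri(p1,u1,p2,u2):
    P=[p["intrinsics"]@np.c_[p["R"],p["t"]] for p in(p1,p2)]
    X=cv2.triangulatePoints(P[0],P[1],np.array(u1,float).reshape(2,1),np.array(u2,float).reshape(2,1));return (X[:3]/X[3]).ravel()
E
python3 - <<'E'
from h import *
np.set_printoptions(precision=4,suppress=True)
s=eyes.grab_frame("side");t=eyes.grab_frame("top")
Z=dict(drum=0,drum_pad=.034,seat=0,stand=0,probe=.01,probe_grip=.11,probe_tip=.01,bearing=0,jar=0,wheel=0,carton=0,wrench=0,pulley=0,collar=0)
for q,z in Z.items():
    for n,p in(("side",s),("top",t)):
        for m in spotter.mark_of(p,q)[:3]:
            print(q,n,np.round(m["uv"],1),round(m["confidence"],2),atz(p,m["uv"],z)[:2])
b=t["color"]
cv2.imwrite("pics/topc.png",cv2.resize(b[120:300,170:470],None,fx=2.66,fy=2.66,interpolation=cv2.INTER_CUBIC))
cv2.imwrite("pics/sidec.png",cv2.resize(s["color"][170:370,210:480],None,fx=2.9,fy=2.9,interpolation=cv2.INTER_CUBIC))
E
```

```text
drum side [326.1 258.7] 0.84 [ 0.554  -0.0769]
drum_pad top [349.2 226.3] 0.79 [ 0.498  -0.1069]
seat side [263.2 224. ] 0.94 [0.52   0.1703]
stand side [410.9 334.9] 0.76 [ 0.519  -0.3879]
stand top [430.1 218.1] 0.58 [ 0.5313 -0.3854]
probe side [413.7 331.3] 0.95 [ 0.5244 -0.3899]
probe side [428.8 307.9] 0.88 [ 0.607  -0.3747]
probe side [419.2 303.1] 0.28 [ 0.6025 -0.3505]
probe top [430.8 221.9] 0.54 [ 0.517  -0.3851]
probe top [425.1 194.1] 0.46 [ 0.6126 -0.3685]
probe top [424.6 169.4] 0.21 [ 0.699  -0.3693]
probe_grip side [435.9 279.5] 0.96 [ 0.6018 -0.376 ]
probe_grip top [432.1 188.8] 0.72 [ 0.6122 -0.3698]
probe_grip top [340.4 217.2] 0.56 [ 0.5185 -0.0739]
probe_grip top [437.7 219.8] 0.45 [ 0.5115 -0.3846]
probe_tip side [184.  203.6] 0.35 [0.3859 0.4257]
probe_tip side [262.5 223.8] 0.29 [0.5117 0.1615]
bearing side [243.5 259.1] 0.82 [0.3832 0.0773]
bearing top [293.8 261.1] 0.67 [0.3831 0.0782]
jar side [311.3 194.3] 0.56 [0.7463 0.1952]
jar top [255.3 147.5] 0.76 [0.7766 0.2168]
wheel side [397.8 243.7] 0.57 [ 0.7545 -0.1726]
wheel top [367.8 155.5] 0.61 [ 0.7498 -0.1752]
carton side [359. 216.] 0.8 [ 0.7734 -0.0034]
carton top [321.6 148.3] 0.58 [ 0.7749 -0.0144]
wrench side [295.3 306.9] 0.82 [ 0.3791 -0.1496]
wrench top [361.6 264.6] 0.89 [ 0.3724 -0.1501]
pulley side [183.4 207.1] 0.87 [0.3802 0.4228]
pulley top [188.  259.8] 0.86 [0.3859 0.4346]
pulley top [440.3 219.3] 0.72 [ 0.5273 -0.4201]
collar side [449.8 290.5] 0.64 [ 0.7036 -0.3752]
collar side [414.5 331. ] 0.58 [ 0.5339 -0.3872]
collar top [423.1 169.8] 0.59 [ 0.6998 -0.3662]
```

View pics/topc.png

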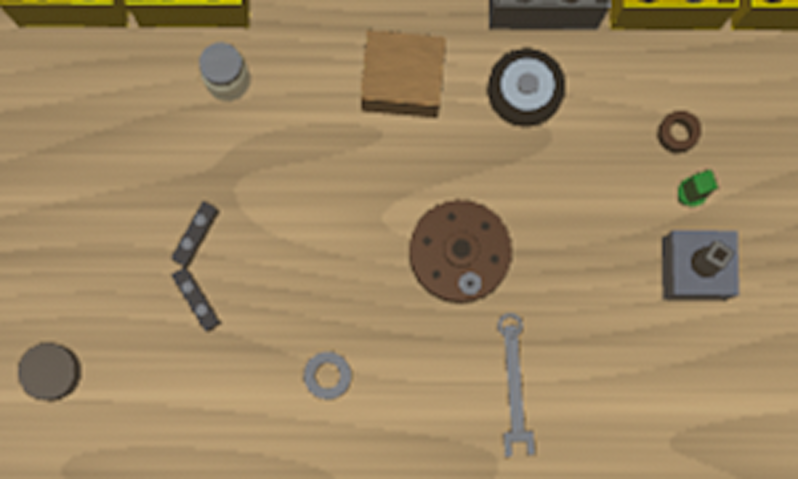

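View pics/sidec.png

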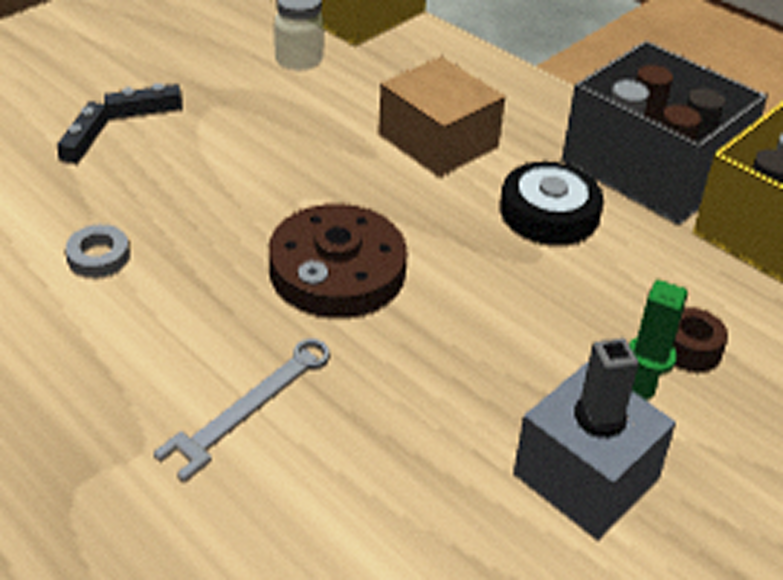

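The crops confirm it. The flat drum has five bolt holes around it and the pad at crop (470,283). The grey probe is the one hanging in the stand, and the green one behind it is the look-alike. Next I fit known shapes to both views for precise poses.

```bash
cat > fit.py <<'E'
from h import *
from scipy.optimize import minimize
S=4
def cyl(rad,z0,z1,n=48):
    a=np.linspace(0,2*np.pi,n,endpoint=False);c=np.c_[rad*np.cos(a),rad*np.sin(a)]
    return np.r_[np.c_[c,0*a+z0],np.c_[c,0*a+z1]]
def box(lx,ly,z0,z1):
    return np.array([[x,y,z] for x in(-lx/2,lx/2) for y in(-ly/2,ly/2) for z in(z0,z1)])
def place(P,x,y,a=0):
    c,s=np.cos(a),np.sin(a);return P@np.array([[c,s,0],[-s,c,0],[0,0,1]])+[x,y,0]
def render(p,parts):
    m=np.zeros((400*S,640*S),np.uint8)
    for P in parts:
        q=proj(p,P).astype(np.float32)
        h=cv2.convexHull(((q+.5)*S-.5).astype(np.float32))
        cv2.fillConvexPoly(m,np.round(h*16).astype(np.int32),255,cv2.LINE_8,4)
    return cv2.resize(m,(640,400),interpolation=cv2.INTER_AREA)/255.
def fit(views,model,x0,step):
    # views: list of (pic,mask)
    f=lambda x:sum(np.abs(render(p,model(x))-m).sum() for p,m in views)
    x0=np.array(x0,float);sim=np.vstack([x0]+[x0+np.eye(len(x0))[i]*step[i] for i in range(len(x0))])
    o=minimize(f,x0,method="Nelder-Mead",options=dict(initial_simplex=sim,xatol=2e-4,fatol=.3,maxiter=250))
    return o.x,o.fun,[m.sum() for _,m in views]
E
cat > m1.py <<'E'
from fit import *
np.set_printoptions(precision=4,suppress=True)
s=eyes.grab_frame("side");t=eyes.grab_frame("top")
def tr(p,q,near=None):
    L=spotter.trace(p,q)
    L=[l for l in L if near is None or np.linalg.norm(np.array(l["uv"])-near)<25]
    return L[0]["pixels"].astype(float) if L else None
md=[(s,tr(s,"drum",(326,258))),(t,tr(t,"drum",(343,214)))]
drm=lambda x:[place(cyl(.065,0,.03),*x),place(cyl(.022,0,.044),*x)]
for V in(md,md[:1],md[1:]):
    if all(m is not None for _,m in V): print("drum",fit(V,drm,[.535,-.075],[.01,.01]))
def dark(p,c,r,w):
    g=p["color"].max(2);m=np.zeros_like(g,float);m[r:r+w,c:c+w]=(g[r:r+w,c:c+w]<95);return m
def jm(p,u0,u1,v0,v1):
    g=p["color"].astype(int);sat=g[:,:,2]-g[:,:,0];m=((sat<30)).astype(float);z=np.zeros_like(m);z[v0:v1,u0:u1]=m[v0:v1,u0:u1];return z
vj=[(s,jm(s,222,280,192,232)),(t,jm(t,228,260,188,252))]
def jaws(x):
    X,Y,a,off=x; P=[]
    for sg in(1,-1):
        th=np.pi/2+sg*np.pi/6
        B=box(.022,.085,0,.025)+[.065+.011,sg*-1*off,0]
        P.append(place(place(B,0,0,th),0,0,0))
    return [place(p,X,Y,a) for p in P]
for V in(vj,vj[:1],vj[1:]): print("jaws",fit(V,jaws,[.52,.17,0,-.01],[.01,.01,.1,.01]))
st=[(s,tr(s,"stand",(415,325))),(t,tr(t,"stand",(433,219)))]
print([None if m is None else m.sum() for _,m in st])
for n,(p,m) in enumerate(md+vj+st):
    if m is not None:
        im=p["color"].copy();im[m>.5]=(0,255,0);cv2.imwrite(f"pics/mask{n}.png",im)
print(r.get_obs()["clock"])
E
python3 m1.py
```

```text
drum (array([ 0.5405, -0.088 ]), np.float64(137.18823529411765), [np.float64(1563.0), np.float64(1174.0)])
drum (array([ 0.5413, -0.0898]), np.float64(61.39607843137255), [np.float64(1563.0)])
drum (array([ 0.5392, -0.0866]), np.float64(44.68627450980392), [np.float64(1174.0)])
jaws (array([ 0.5249,  0.1868,  0.0474, -0.0036]), np.float64(135.2392156862745), [np.float64(448.0), np.float64(328.0)])
jaws (array([ 0.5256,  0.1861,  0.0329, -0.0033]), np.float64(60.40392156862745), [np.float64(448.0)])
jaws (array([ 0.5233,  0.1874,  0.0385, -0.0038]), np.float64(66.77254901960785), [np.float64(328.0)])
[np.float64(1805.0), np.float64(576.0)]
1.9
```

```bash
cat > ov.py <<'E'
exec(open("m1.py").read().split("for V in(md")[0])
def jm(p,u0,u1,v0,v1):
    g=p["color"].astype(int);sat=g[:,:,2]-g[:,:,0];m=((sat<30)).astype(float);z=np.zeros_like(m);z[v0:v1,u0:u1]=m[v0:v1,u0:u1];return z
def jaws(x,L=.085):
    X,Y,a,off=x
    return [place(place(box(.022,L,0,.025)+[.076,-sg*off,0],0,0,np.pi/2+sg*np.pi/6),X,Y,a) for sg in(1,-1)]
vj=[(s,jm(s,222,280,192,232)),(t,jm(t,228,260,188,252))]
X=[.5249,.1868,.0474,-.0036]
for off in(-.0036,):
  out=[]
  for (p,m),(u,v) in zip(vj,((215,180),(215,185))):
    im=cv2.resize(p["color"][v:v+70,u:u+70],None,fx=5,fy=5,interpolation=cv2.INTER_NEAREST)
    im2=im.copy()
    for P in jaws(X):
        q=((proj(p,P)-[u,v]+.5)*5).astype(np.float32);cv2.polylines(im,[cv2.convexHull(q).astype(int)],True,(0,0,255),1)
    c,_=cv2.findContours(cv2.resize(m[v:v+70,u:u+70],None,fx=5,fy=5,interpolation=cv2.INTER_NEAREST).astype(np.uint8),cv2.RETR_EXTERNAL,cv2.CHAIN_APPROX_NONE)
    cv2.drawContours(im,c,-1,(0,255,0),1)
    out.append(im)
  cv2.imwrite("pics/ov.png",np.hstack(out))
E
python3 ov.py
```

```text
(no output)
```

View pics/ov.png

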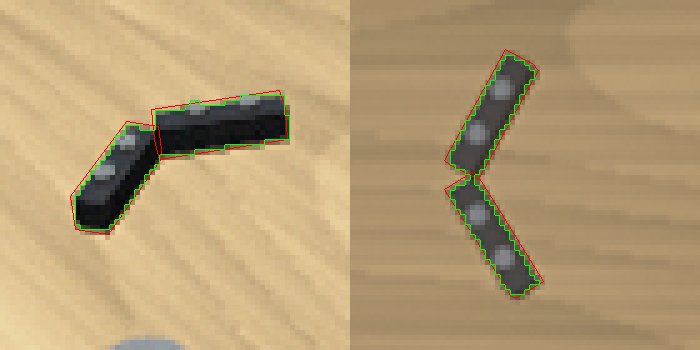

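Emit:
{"method": "carry_out", "body": {"series": "0 0 0 -0.157 1; 0 0 0 -0.157 1; -2.5 -5.5 0 0 1; -2.5 -5.5 0 0 1; -2.5 -5.5 0 0 1; -2.5 -5.5 0 0 1; -2.5 -5.5 0 0 1; -2.5 -5.5 0 0 1", "grip_force": 20}}

```text
clock: 3.1
tcp_pos: [0.3586, 0.311, 0.2397]
orientation: [-0.003, 3.141, 0.001]
contact_force: [1.4, 0.8, 1.1]
grip_width: 0.0855
```

```bash
cat > st.py <<'E'
from h import *
from scipy.spatial.transform import Rotation as Ro
np.set_printoptions(precision=4,suppress=True)
o=r.get_obs();M=Ro.from_rotvec(o["orientation"]).as_matrix()
print(o["clock"],o["tcp_pos"],"F",o["contact_force"],"w",round(o["grip_width"],4));print("R",M[0],M[1],M[2]);print(o["joints"])
E
python3 st.py
```

```text
3.1 [0.3586 0.311  0.2397] F [1.3942 0.8078 1.1077] w 0.0855
R [-1.     -0.0021  0.0007] [-0.0021  1.      0.0009] [-0.0007  0.0009 -1.    ]
[-0.9089  0.1433  0.0695  2.023  -0.012   0.9745  0.7395]
```

Emit:
{"method": "carry_out", "body": {"series": "-2.6 -5.7 0 0 1; -2.6 -5.7 0 0 1; -2.6 -5.7 0 0 1; -2.6 -5.7 0 0 1; -2.6 -5.7 0 0 1; -2.6 -5.7 0 0 1; -2.6 -5.7 0 0 1; 0 0 0 0 1"}}

```text
clock: 4.1
tcp_pos: [0.5412, -0.0907, 0.2397]
orientation: [0.01, 3.14, -0.004]
contact_force: [0.5, 0.3, -1.3]
grip_width: 0.0855
```

```bash
python3 st.py
```

```text
4.1 [ 0.5412 -0.0907  0.2397] F [ 0.505   0.3128 -1.278 ] w 0.0855
R [-1.      0.0063  0.0015] [ 0.0063  1.     -0.0028] [-0.0015 -0.0028 -1.    ]
[-0.2909  0.2787  0.4157  1.8831 -0.1289  1.0044  1.7442]
```

Emit:
{"method": "carry_out", "body": {"series": "0.1 0.3 5 0 1; 0 0 5 0 1; 0 0 5 0 1; 0 0 3 0 1; 0 0 1.7 0 0.6; 0 0 0 0 0.6; 0 0 0 0 0.6; 0 0 0 0 0.6"}}

```text
clock: 5.1
tcp_pos: [0.5398, -0.0824, 0.0434]
orientation: [-0.003, 3.14, -0.001]
contact_force: [-1.5, -3.1, -0.7]
grip_width: 0.0513
```

```bash
cat > look.py <<'E'
import sys
from h import *
n=sys.argv[1];u,v,w=map(int,sys.argv[2:5]);u2,v2,w2=map(int,sys.argv[5:8])
s=eyes.grab_frame("side");t=eyes.grab_frame("top")
f=lambda p,u,v,w:cv2.resize(p["color"][v:v+w,u:u+w],(390,390),interpolation=cv2.INTER_CUBIC)
cv2.imwrite(f"pics/{n}.png",np.hstack([f(s,u,v,w),f(t,u2,v2,w2)]))
E
python3 st.py; python3 look.py g1 260 190 130 290 150 110
```

```text
5.1 [ 0.5398 -0.0824  0.0434] F [-1.5462 -3.1169 -0.7334] w 0.0513
R [-1.     -0.0016  0.0019] [-0.0016  1.     -0.0004] [-0.0019 -0.0004 -1.    ]
[-0.2014  0.5557  0.3057  2.026  -0.2852  0.5982  1.8704]
```

View pics/g1.png

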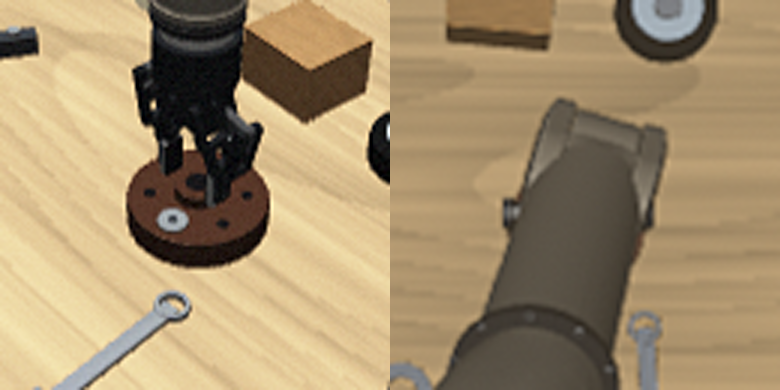

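Emit:
{"method": "carry_out", "body": {"series": "0 0 0.2 0 0.5; 0 0 0 0 0.3; 0 0 0 0 0.3; 0 0 0 0 0.3", "grip_force": 20}}

```text
clock: 5.7
tcp_pos: [0.5407, -0.0838, 0.0423]
orientation: [-0.001, 3.138, -0.002]
contact_force: [-3.1, -5.9, 13.3]
grip_width: 0.0428
```

```bash
python3 st.py
```

```text
5.7 [ 0.5407 -0.0838  0.0423] F [-3.0623 -5.8577 13.3184] w 0.0428
R [-1.     -0.0005  0.0037] [-0.0005  1.     -0.0015] [-0.0037 -0.0015 -1.    ]
[-0.1993  0.558   0.3056  2.0253 -0.2861  0.5947  1.8718]
```

Emit:
{"method": "carry_out", "body": {"series": "0 0 -0.08 0 0.3; 0 0 0 0 0.3"}}

```text
clock: 5.95
tcp_pos: [0.5406, -0.0834, 0.0425]
orientation: [-0.001, 3.138, -0.002]
contact_force: [-0.3, -4.7, 4.8]
grip_width: 0.0425
```

```bash
python3 st.py
```

```text
5.95 [ 0.5406 -0.0834  0.0425] F [-0.3032 -4.7485  4.7821] w 0.0425
R [-1.     -0.0009  0.0035] [-0.0009  1.     -0.0015] [-0.0035 -0.0015 -1.    ]
[-0.2001  0.5577  0.3056  2.0253 -0.2857  0.5951  1.8713]
```

Emit:
{"method": "carry_out", "body": {"series": "0.1 1 0 0 0.3; 0.1 2 0 0 0.3; 0.1 2 0 0 0.3; 0.1 2 0 0 0.3; 0.1 2 0 0 0.3; 0 0 0 0 0.3"}}

```text
clock: 6.7
tcp_pos: [0.5356, 0.0097, 0.0424]
orientation: [-0.006, 3.138, 0.002]
contact_force: [0.5, 0.7, 6.9]
grip_width: 0.0429
```

```bash
python3 st.py;  python3 look.py g2 220 170 150 290 150 110
```

```text
6.7 [0.5356 0.0097 0.0424] F [0.472  0.6802 6.9053] w 0.0429
R [-1.     -0.0039  0.0032] [-0.0039  1.      0.0011] [-0.0032  0.0011 -1.    ]
[-0.3774  0.5452  0.3093  2.0518 -0.2926  0.5824  1.71  ]
```

View pics/g2.png

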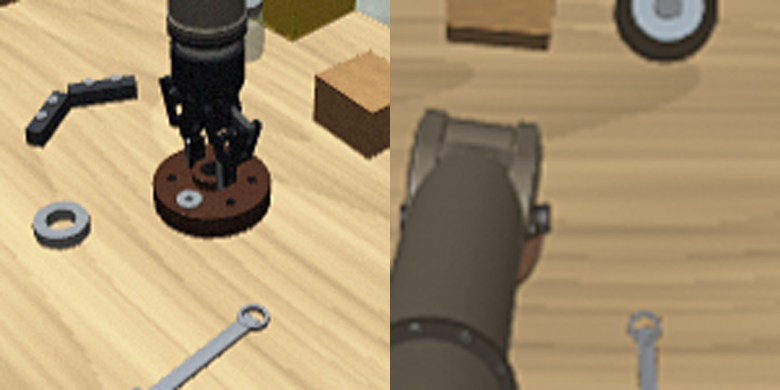

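The drum moves with the hand and stays flat, with the pad facing the robot. I continue to about 12 mm short of the seat.

Emit:
{"method": "carry_out", "body": {"series": "0.2 2 0 0 0.3; 0.2 2.5 0 0 0.3; 0.2 2.5 0 0 0.3; 0.2 2.5 0 0 0.3; 0.2 2.5 0 0 0.3; 0.1 2.5 0 0 0.3; 0 2 0 0 0.3; 0 0 0 0 0.3"}}

```text
clock: 7.8
tcp_pos: [0.5238, 0.1746, 0.0424]
orientation: [-0.006, 3.139, 0.002]
contact_force: [0.5, -1.1, 6.1]
grip_width: 0.0427
```

```bash
python3 st.py;  python3 look.py g3 200 160 110 200 160 110
```

```text
7.8 [0.5238 0.1746 0.0424] F [ 0.4648 -1.0512  6.1063] w 0.0427
R [-1.     -0.0036  0.0025] [-0.0036  1.      0.0014] [-0.0025  0.0014 -1.    ]
[-0.6848  0.5665  0.3224  2.0134 -0.3045  0.6043  1.4169]
```

View pics/g3.png

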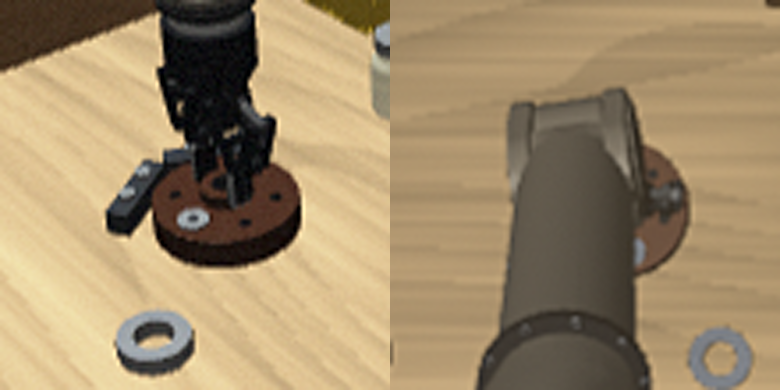

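Emit:
{"method": "carry_out", "body": {"series": "0 0.4 0 0 0.3; 0 0.3 0 0 0.3; 0 0 0 0 0.3"}}

```text
clock: 8.28
tcp_pos: [0.5239, 0.1774, 0.0424]
orientation: [0.0, 3.14, -0.003]
contact_force: [0.5, -9.1, 10.3]
grip_width: 0.0428
```

Emit:
{"method": "carry_out", "body": {"series": "0 0.3 0 0 0.3; 0 0 0 0 0.3"}}

```text
clock: 8.52
tcp_pos: [0.5239, 0.1802, 0.0424]
orientation: [0.001, 3.14, -0.003]
contact_force: [0.2, -9.4, 10.1]
grip_width: 0.0427
```

Emit:
{"method": "carry_out", "body": {"series": "0 0.2 0 0 0.3; 0 0 0 0 0.3"}}

```text
clock: 8.78
tcp_pos: [0.5239, 0.182, 0.0424]
orientation: [0.001, 3.14, -0.004]
contact_force: [0.4, -10.6, 9.6]
grip_width: 0.0424
```

Emit:
{"method": "carry_out", "body": {"series": "0 0.2 0 0 0.3; 0 0 0 0 0.3"}}

```text
clock: 9.02
tcp_pos: [0.5239, 0.1836, 0.0424]
orientation: [0.001, 3.14, -0.004]
contact_force: [-0.1, -10.8, 9.6]
grip_width: 0.0429
```

Emit:
{"method": "carry_out", "body": {"series": "0 0.2 0 0 0.3; 0 0 0 0 0.3"}}

```text
clock: 9.28
tcp_pos: [0.5239, 0.1837, 0.0424]
orientation: [0.003, 3.14, -0.007]
contact_force: [-0.1, -16.0, 11.0]
grip_width: 0.0425
```

```bash
python3 st.py;  python3 look.py g4 200 160 110 200 160 110
```

```text
9.275 [0.5239 0.1837 0.0424] F [ -0.0769 -16.0334  10.9993] w 0.0425
R [-1.      0.0022  0.0013] [ 0.0021  1.     -0.0046] [-0.0013 -0.0046 -1.    ]
[-0.7073  0.5724  0.3298  2.0044 -0.3018  0.6121  1.3911]
```

View pics/g4.png

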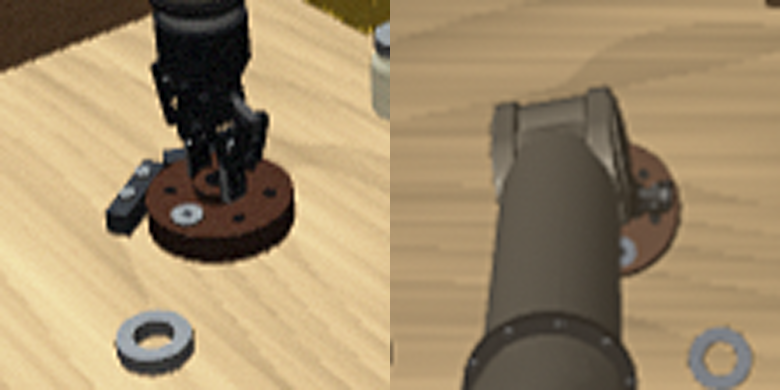

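It stopped at y≈0.1837 with force rising, so it is touching at least one jaw. I test sideways in both directions to see whether it touches both.

Emit:
{"method": "carry_out", "body": {"series": "0.15 0 0 0 0.3; 0.15 0 0 0 0.3; 0 0 0 0 0.3"}}

```text
clock: 9.75
tcp_pos: [0.5227, 0.1843, 0.0425]
orientation: [0.006, 3.136, -0.005]
contact_force: [5.5, -13.6, 5.1]
grip_width: 0.0429
```

Emit:
{"method": "carry_out", "body": {"series": "-0.3 0 0 0 0.3; -0.15 0 0 0 0.3; -0.15 0 0 0 0.3; 0 0 0 0 0.3"}}

```text
clock: 10.25
tcp_pos: [0.523, 0.1842, 0.0423]
orientation: [-0.004, -3.135, 0.006]
contact_force: [-10.9, -14.8, 25.0]
grip_width: 0.0427
```

Emit:
{"method": "carry_out", "body": {"series": "0.3 0 -0.1 0 0.3; 0 0 0 0 0.3"}}

```text
clock: 10.5
tcp_pos: [0.5226, 0.1843, 0.0425]
orientation: [-0.004, -3.141, 0.007]
contact_force: [-1.6, -12.9, 4.4]
grip_width: 0.0427
```

Emit:
{"method": "carry_out", "body": {"series": "0 0 0 0 0.62; 0 0 0 0 0.62; 0 0.2 0 0 0.62; 0 0.1 0 0 0.62; 0 0 0 0 0.62"}}

```text
clock: 11.12
tcp_pos: [0.5226, 0.1891, 0.0422]
orientation: [0.0, -3.141, 0.005]
contact_force: [-0.7, -10.5, 6.0]
grip_width: 0.0531
```

```bash
python3 st.py
```

```text
11.125 [0.5226 0.1891 0.0422] F [ -0.6678 -10.5308   6.0247] w 0.0531
R [-1.     -0.0002 -0.0007] [-0.0002  1.     -0.0032] [ 0.0007 -0.0032 -1.    ]
[-0.7139  0.5736  0.3276  2.0018 -0.3029  0.6146  1.3855]
```

Emit:
{"method": "carry_out", "body": {"series": "0.1 0.05 0 0 0.62; -0.2 0 0 0 0.62; 0.1 0 0 0 0.62; 0 0 0 0 0.62"}}

```text
clock: 11.62
tcp_pos: [0.5223, 0.1894, 0.0421]
orientation: [0.0, -3.14, 0.005]
contact_force: [-0.6, -11.3, 3.9]
grip_width: 0.0529
```

Emit:
{"method": "carry_out", "body": {"series": "0 -0.6 0 0 0.62; 0 0 0 0 1; 0 0 0 0 1; 0 0 -3 0 1; 0 0 -5 0 1; 0 -3 -5 0 1; 0 -6 -3 0 1; 0 -6 0 0 1"}}

```text
clock: 12.62
tcp_pos: [0.5248, 0.0409, 0.2029]
orientation: [-0.008, 3.136, 0.004]
contact_force: [0.7, -0.2, -0.3]
grip_width: 0.0855
```

```bash
python3 st.py
```

```text
12.625 [0.5248 0.0409 0.2029] F [ 0.7119 -0.2    -0.3113] w 0.0855
R [-1.     -0.0052  0.0058] [-0.0052  1.      0.0025] [-0.0058  0.0024 -1.    ]
[-0.5953  0.289   0.4826  1.9773 -0.1708  0.9077  1.5511]
```

Emit:
{"method": "carry_out", "body": {"series": "0 -6 -1 0 1; 0 -6 -1 0 1; 0 -6 -1 0 1; 0 -6 0 0 1; 0 0 0 0 1"}}

```text
clock: 13.25
tcp_pos: [0.5226, -0.2047, 0.2307]
orientation: [0.009, 3.14, -0.004]
contact_force: [-1.2, 0.9, 0.2]
grip_width: 0.0856
```

```bash
python3 st.py
cat > m2.py <<'E'
from fit import *
np.set_printoptions(precision=4,suppress=True)
s=eyes.grab_frame("side");t=eyes.grab_frame("top")
def tr(p,q,near,d=25):
    L=[l for l in spotter.trace(p,q) if np.linalg.norm(np.array(l["uv"])-near)<d]
    return L[0]["pixels"].astype(float) if L else None
c=np.array([.523,.186,.02])
ms=tr(s,"drum",proj(s,c)[0]);mt=tr(t,"drum",proj(t,c)[0])
drm=lambda x:[place(cyl(.065,0,.03),*x),place(cyl(.022,0,.044),*x)]
for V in([(s,ms),(t,mt)],[(s,ms)],[(t,mt)]):
    if all(m is not None for _,m in V): x=fit(V,drm,c[:2],[.01,.01]);print("drum",x[:2])
for p in(s,t):
    for q in("drum_pad","seat","drum"):
        print(q,[(np.round(m["uv"],1),round(m["confidence"],2),atz(p,m["uv"],.034 if q=="drum_pad" else 0)[:2]) for m in spotter.mark_of(p,q)[:2]])
f=lambda p,u,v,w:cv2.resize(p["color"][v:v+w,u:u+w],(390,390),interpolation=cv2.INTER_CUBIC)
cv2.imwrite("pics/h1.png",np.hstack([f(s,200,160,110),f(t,200,160,110)]))
cv2.imwrite("pics/h2.png",np.hstack([f(s,370,230,110),f(t,400,160,80)]))
np.savez("shots.npz",sc=s["color"],tc=t["color"])
E
python3 m2.py
```

```text
13.25 [ 0.5226 -0.2047  0.2307] F [-1.2436  0.8822  0.2141] w 0.0856
R [-1.      0.006   0.0012] [ 0.006   1.     -0.0025] [-0.0012 -0.0025 -1.    ]
[-0.2052  0.3315  0.5848  1.8727 -0.2131  0.9979  2.0354]
drum (array([0.5229, 0.185 ]), np.float64(120.53333333333335))
drum (array([0.5245, 0.1836]), np.float64(59.976470588235294))
drum (array([0.522 , 0.1857]), np.float64(42.18431372549019))
drum_pad [(array([252.2, 220.4]), 0.69, array([0.4814, 0.1695]))]
seat []
drum [(array([265. , 219.4]), 0.92, array([0.5387, 0.1859]))]
drum_pad [(array([264.1, 232.6]), 0.68, array([0.4756, 0.1766])), (array([261. , 219.5]), 0.67, array([0.5195, 0.1879]))]
seat [(array([256.1, 149.6]), 0.67, array([0.7691, 0.2139]))]
drum [(array([264. , 220.6]), 0.86, array([0.52  , 0.1813])), (array([254. , 148.2]), 0.72, array([0.7741, 0.2213]))]
```

View pics/h1.png

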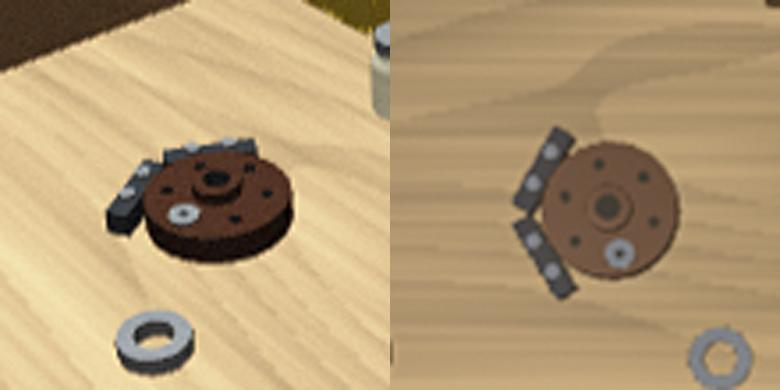

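View pics/h2.png

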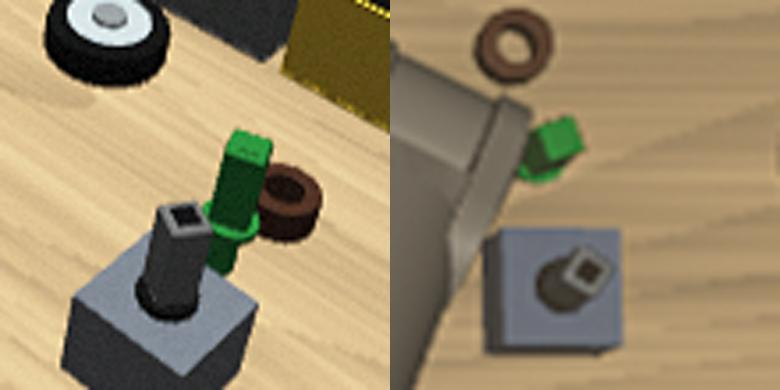

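```bash
python3 - <<'E'
from h import *
a=np.load("shots.npz")
f=lambda c,u,v,w:cv2.resize(c[v:v+w,u:u+w],(400,400),interpolation=cv2.INTER_NEAREST)
cv2.imwrite("pics/h3.png",np.hstack([f(a["sc"],405,280,40),f(a["tc"],422,204,32)]))
E
python3 - <<'E'
from h import *
np.set_printoptions(precision=4,suppress=True)
s=eyes.grab_frame("side");t=eyes.grab_frame("top")
print("pad",atz(s,(251.6,220.1),.034),atz(t,(264.9,231.4),.034),tri(s,(251.6,220.1),t,(264.9,231.4)))
print("top",atz(s,(421.9,290.9),.142),atz(t,(440.6,215.6),.142),tri(s,(421.9,290.9),t,(440.6,215.6)))
E
```

```text
pad [0.4809 0.1719 0.034 ] [0.4796 0.1741 0.034 ] [0.4804 0.1738 0.033 ]
top [ 0.5208 -0.3881  0.142 ] [ 0.5208 -0.3864  0.142 ] [ 0.5213 -0.3871  0.1407]
```

View pics/h3.png

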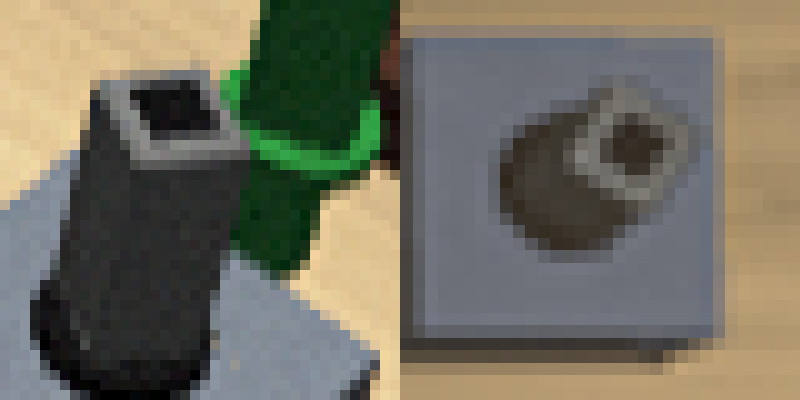

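Run:
```python
from h import *
np.set_printoptions(precision=4,suppress=True)
s=eyes.grab_frame("side");t=eyes.grab_frame("top")
for p,C,o,k in((s,[(97,85),(208,72),(245,152),(135,163)],(405,280),10),(t,[(212,85),(297,130),(250,200),(172,155)],(422,204),12.5)):
    P=np.array([atz(p,(o[0]+x/k-.5,o[1]+y/k-.5),.142)[:2] for x,y in C])
    print(P.mean(0)); d=np.roll(P,-1,0)-P; print(np.linalg.norm(d,axis=1),np.degrees(np.arctan2(d[:,1],d[:,0]))%90)
    # refine: gray rim match via line fit
```

```text
[ 0.5196 -0.3883]
[0.0241 0.022  0.0232 0.0214] [56.12   53.3619 54.7294 55.8012]
[ 0.523 -0.385]
[0.0238 0.0216 0.0223 0.0207] [61.6481 55.0951 59.5426 59.1817]
```

Emit:
{"method": "carry_out", "body": {"series": "0 -6 0 0 1; 0.1 -6 0 0 1; 0.1 -6.2 0 0 1; 0 0 0 0.145 1; 0 0 0 0.145 1; 0 0 0 0.145 1; 0 0 0 0.14 1; 0 0 0 0 1"}}

```text
clock: 14.95
tcp_pos: [0.5219, -0.3812, 0.2298]
orientation: [-0.885, -3.014, 0.001]
contact_force: [0.0, -0.0, 0.5]
grip_width: 0.0854
```

```bash
python3 st.py
```

```text
14.95 [ 0.5219 -0.3812  0.2298] F [ 0.0165 -0.0451  0.5051] w 0.0854
R [-0.8412  0.5408 -0.0006] [ 0.5408  0.8412 -0.0002] [ 0.0004 -0.0005 -1.    ]
[ 0.0213  0.5268  0.7371  1.6744 -0.3897  1.0934  1.8727]
```

Emit:
{"method": "carry_out", "body": {"series": "-0.23 -0.54 0 0 1; 0 0 4 0 1; 0 0 4 0 1; 0 0 3 0 1; 0 0 1.9 0 1; 0 0 0 0 1"}}

```text
clock: 15.7
tcp_pos: [0.5203, -0.3869, 0.1001]
orientation: [-0.886, -3.012, -0.001]
contact_force: [0.4, 0.2, 0.3]
grip_width: 0.0851
```

```bash
python3 st.py; python3 look.py p1 370 230 110 400 160 80
```

```text
15.7 [ 0.5203 -0.3869  0.1001] F [0.3673 0.2486 0.3218] w 0.0851
R [-0.8407  0.5416 -0.0017] [0.5416 0.8407 0.001 ] [ 0.002  -0.0001 -1.    ]
[ 0.1022  0.6733  0.6379  1.764  -0.5044  0.8759  1.9665]
```

View pics/p1.png

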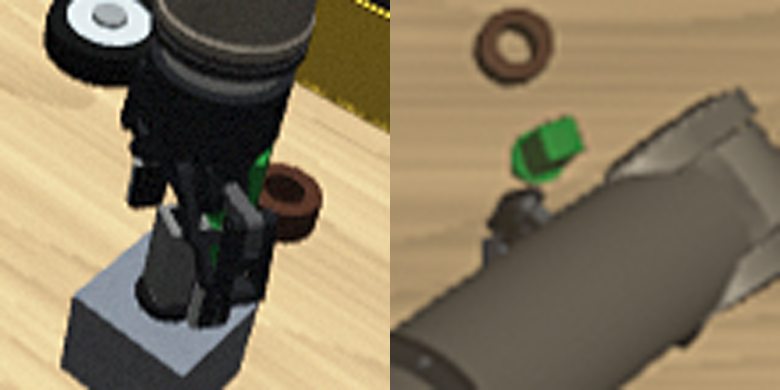

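Emit:
{"method": "carry_out", "body": {"series": "0 0 0 0 0.5; 0 0 0 0 0.1; 0 0 0 0 0.1; 0 0 0 0 0.1; 0 0 0 0 0.1", "grip_force": 60}}

```text
clock: 16.42
tcp_pos: [0.5212, -0.387, 0.1015]
orientation: [0.887, 3.013, 0.0]
contact_force: [-0.5, 1.5, 5.1]
grip_width: 0.0254
```

```bash
python3 st.py; python3 look.py p2 370 230 110 400 160 80
```

```text
16.425 [ 0.5212 -0.387   0.1015] F [-0.4873  1.506   5.1433] w 0.0254
R [-0.8405  0.5418  0.0006] [0.5418 0.8405 0.0001] [-0.0004  0.0004 -1.    ]
[ 0.101   0.6715  0.639   1.7633 -0.5046  0.8761  1.9658]
```

View pics/p2.png

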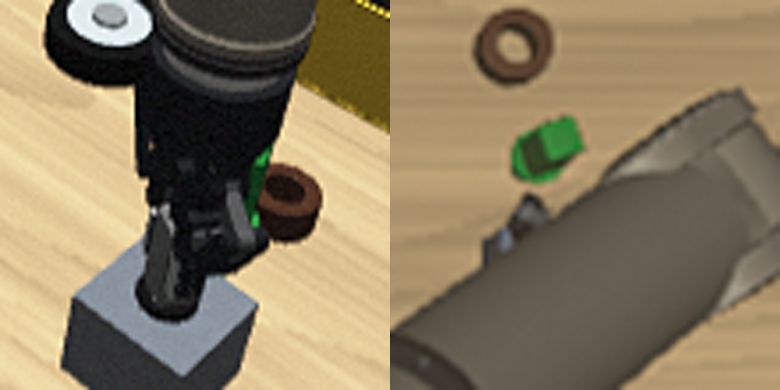

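Emit:
{"method": "carry_out", "body": {"series": "0 0 -1 0 0.1; 0 0 -3 0 0.1; 0 0 -3 0 0.1; 0 0 -3 0 0.1; 0 0 -3 0 0.1; 0 0 0 0 0.1; 0 0 0 0 0.1"}}

```text
clock: 17.4
tcp_pos: [0.5203, -0.3865, 0.2299]
orientation: [-0.887, -3.012, -0.001]
contact_force: [-0.5, -0.1, -2.4]
grip_width: 0.0252
```

```bash
python3 st.py; python3 look.py p3 370 180 160 400 160 80
```

```text
17.4 [ 0.5203 -0.3865  0.2299] F [-0.5485 -0.0814 -2.4116] w 0.0252
R [-0.8404  0.542  -0.0014] [0.542  0.8404 0.0011] [ 0.0017  0.0002 -1.    ]
[ 0.0313  0.5313  0.7379  1.6685 -0.3929  1.0977  1.8814]
```

View pics/p3.png

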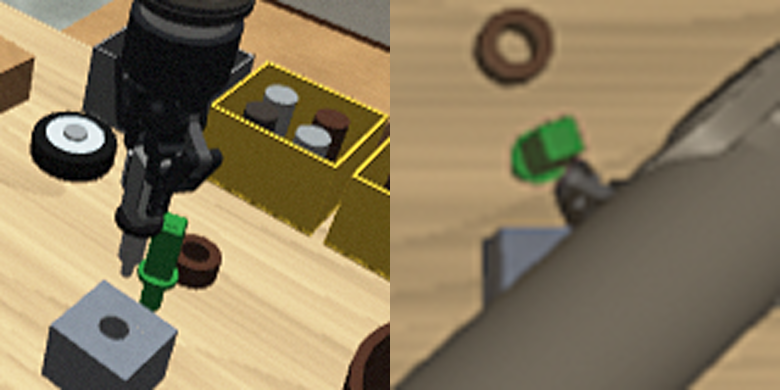

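Emit:
{"method": "carry_out", "body": {"series": "1.7 2.25 0 0 0.1; 3.35 4.5 0 0 0.1; 3.35 4.5 0 0 0.1; 3.35 4.5 0 0 0.1; 3.35 4.5 0 0 0.1; 3.35 4.5 0 0 0.1; 3.35 4.5 0 0 0.1; 3.35 4.5 0 0 0.1"}}

```text
clock: 18.5
tcp_pos: [0.4915, 0.0346, 0.2304]
orientation: [-0.887, -3.013, 0.001]
contact_force: [1.3, -0.0, -1.7]
grip_width: 0.0254
```

```bash
python3 st.py
```

```text
18.5 [0.4915 0.0346 0.2304] F [ 1.2527 -0.0263 -1.6712] w 0.0254
R [-0.8404  0.542  -0.001 ] [ 0.542   0.8404 -0.0003] [ 0.0007 -0.0008 -1.    ]
[-0.8309  0.2184  0.7397  2.0271 -0.179   0.9606  0.9982]
```

Emit:
{"method": "carry_out", "body": {"series": "2.9 3.7 0 0 0.1; 2.9 3.7 0 0 0.1; 1.8 2.4 0 0 0.1; 1 1.3 0 0 0.1; 0 0 3 0 0.1; 0 0 3 0 0.1; 0 0 0 0 0.1; 0 0 0 0 0.1"}}

```text
clock: 19.5
tcp_pos: [0.481, 0.1721, 0.1718]
orientation: [0.889, 3.012, 0.0]
contact_force: [0.0, -0.5, -2.3]
grip_width: 0.0254
```

```bash
python3 st.py; python3 look.py p4 200 130 130 200 160 110;python3 - <<'E'
from h import *
np.set_printoptions(precision=4,suppress=True)
s=eyes.grab_frame("side");t=eyes.grab_frame("top")
for p in (s,t):
  for q in("probe_tip","probe_grip","drum_pad","drum"):
    print(q,[(np.round(m["uv"],1),round(m["confidence"],2)) for m in spotter.mark_of(p,q)[:2]])
E
```

```text
19.5 [0.481  0.1721 0.1718] F [ 0.05   -0.5353 -2.2951] w 0.0254
R [-0.8397  0.5431  0.0007] [ 0.5431  0.8397 -0.0001] [-0.0006  0.0003 -1.    ]
[-0.9862  0.334   0.6361  2.0437 -0.2635  0.8426  0.7972]
probe_tip []
probe_grip [(array([250.1, 175.1]), 0.67), (array([438.3, 279.7]), 0.58)]
drum_pad [(array([251.5, 221. ]), 0.6)]
drum [(array([260.5, 219.3]), 0.83)]
probe_tip []
probe_grip [(array([432.1, 189.2]), 0.52)]
drum_pad [(array([263.3, 230. ]), 0.78)]
drum [(array([262.8, 220.2]), 0.71)]
```

View pics/p4.png

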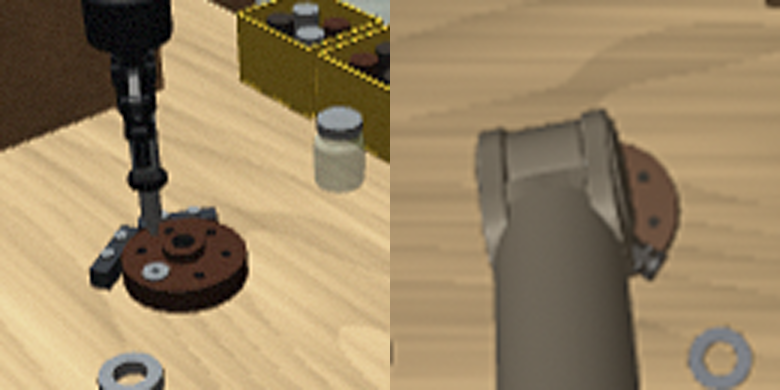

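```bash
cat > tip.py <<'E'
import sys
from h import *
np.set_printoptions(precision=4,suppress=True)
s=eyes.grab_frame("side");o=r.get_obs();T=o["tcp_pos"]
u,v,w,h=map(int,sys.argv[2:6]);k=780//max(w,h) if max(w,h)*10>780 else 10
k=min(k,580//h)
im=cv2.resize(s["color"][v:v+h,u:u+w],None,fx=k,fy=k,interpolation=cv2.INTER_CUBIC);im0=im.copy()
def model(T,off=.0915):
    t0=T-[0,0,off];q=[]
    for z,rr in((0,.005),(.02,.005),(.02,.01),(.06,.01),(.06,.019),(.068,.019)):
        a=np.linspace(0,2*np.pi,40);q.append(proj(s,np.c_[t0[0]+rr*np.cos(a),t0[1]+rr*np.sin(a),0*a+t0[2]+z]))
    return q
for q in model(T): cv2.polylines(im,[np.round((q-[u,v]+.5)*k).astype(int)],True,(0,0,255),1)
cv2.imwrite(f"pics/{sys.argv[1]}.png",np.hstack([im0,im]));print(k,T,proj(s,T-[0,0,.0915]))
E
python3 tip.py t1 235 165 40 60
```

```text
9 [0.4803 0.1728 0.1711] [[249.8822 207.6953]]
```

View pics/t1.png

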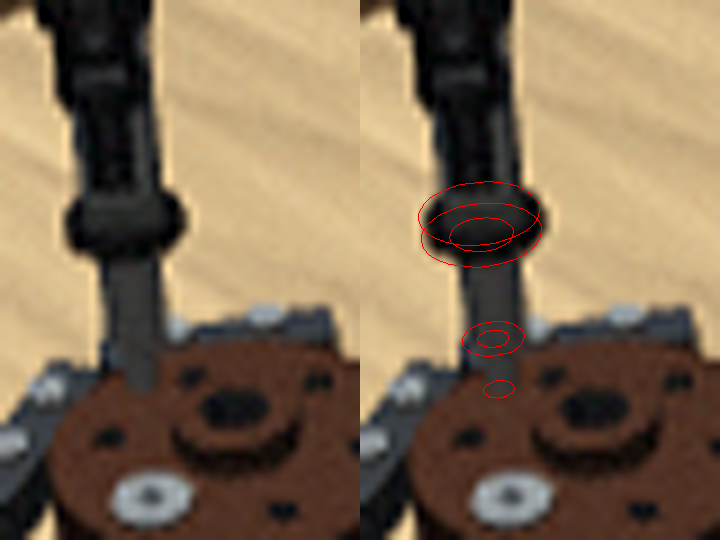

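Run:
```python
from h import *
np.set_printoptions(precision=4,suppress=True)
s=eyes.grab_frame("side");t=eyes.grab_frame("top");T=r.get_obs()["tcp_pos"]
z=T[2]-.0915
for du,dv in((0,0),(.4,-.5),(.6,-.5),(.4,-.2)): print(du,dv,atz(s,(249.88+du,207.7+dv),z))
# pad refit: light-gray pad centroid in side view
c=s["color"].astype(int); m=((c.max(2)-c.min(2)<35)&(c.max(2)>110));z=np.zeros(m.shape,np.uint8);z[212:228,243:260]=m[212:228,243:260]
n,l,st,ce=cv2.connectedComponentsWithStats(z)
print(st[1:],ce[1:])
i=1+np.argmax(st[1:,4]);print(atz(s,ce[i],.034))
ys,xs=np.nonzero(l==i);print((xs.min()+xs.max())/2,(ys.min()+ys.max())/2,xs.max()-xs.min()+1,ys.max()-ys.min()+1)
```

```text
0 0 [0.4803 0.1728 0.0795]
0.4 -0.5 [0.4827 0.1742 0.0795]
0.6 -0.5 [0.4831 0.1738 0.0795]
0.4 -0.2 [0.4818 0.1729 0.0795]
[[247 218   9   5  34]] [[251.4118 219.9118]]
[0.4811 0.1731 0.034 ]
251.0 220.0 9 5
```

Emit:
{"method": "carry_out", "body": {"series": "0.07 -0.08 2 0 0.1; 0 0 1.5 0 0.1; 0 0 0.2 0 0.1; 0 0 0 0 0.1; 0 0 0 0 0.1"}}

```text
clock: 20.88
tcp_pos: [0.4797, 0.1726, 0.1345]
orientation: [0.888, 3.013, 0.001]
contact_force: [-0.3, -0.6, -1.7]
grip_width: 0.0256
```

```bash
python3 st.py; python3 tip.py t2 235 180 40 55
```

```text
20.875 [0.4797 0.1726 0.1345] F [-0.3286 -0.6107 -1.6878] w 0.0256
R [-0.8403  0.5421  0.0008] [0.5421 0.8403 0.0005] [-0.0004  0.0008 -1.    ]
[-0.9524  0.3916  0.6012  2.0746 -0.3178  0.7635  0.8436]
10 [0.4797 0.1726 0.1346] [[250.8625 217.7531]]
```

View pics/t2.png

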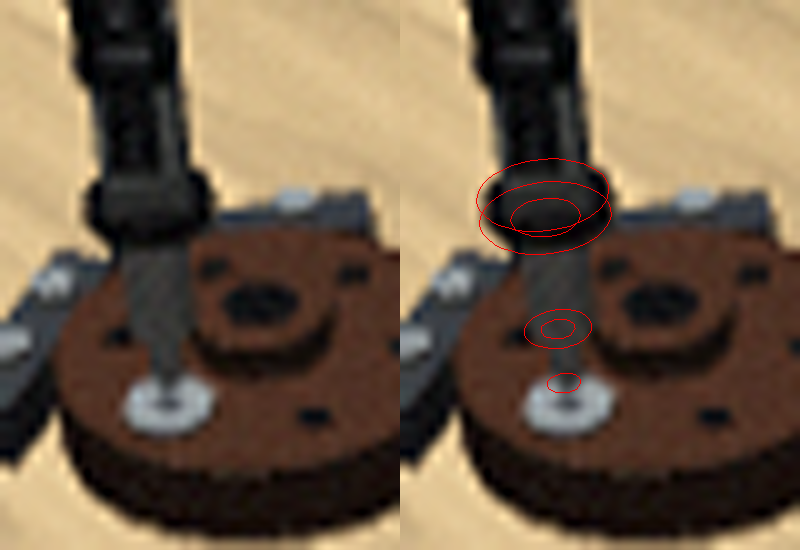

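Emit:
{"method": "carry_out", "body": {"series": "0 0 0.5 0 0.1; 0 0 0.3 0 0.1; 0 0 0.2 0 0.1; 0 0 0 0 0.1; 0 0 0 0 0.1"}}

```text
clock: 21.55
tcp_pos: [0.4792, 0.1725, 0.1241]
orientation: [-0.887, -3.013, 0.0]
contact_force: [-0.8, -0.7, 0.1]
grip_width: 0.0252
```

Emit:
{"method": "carry_out", "body": {"series": "0 0 0.2 0 0.1; 0 0 0.2 0 0.1; 0 0 0 0 0.1; 0 0 0 0 0.1"}}

```text
clock: 22.05
tcp_pos: [0.4793, 0.1725, 0.1201]
orientation: [-0.888, -3.014, -0.0]
contact_force: [-1.8, 0.1, 3.3]
grip_width: 0.0253
```

```bash
python3 - <<'E'
from h import *
F=[];
for i in range(6):
    eyes.grab_frame("side");o=r.get_obs();F.append(o["contact_force"][2])
print(np.round(F,2),np.mean(F),o["tcp_pos"])
E
python3 tip.py t3 235 180 40 55
```

```text
[2.46 2.32 1.87 2.31 3.31 2.27] 2.4235267285246445 [0.47931752 0.17246848 0.12007391]
10 [0.4793 0.1725 0.1201] [[251.214  221.6809]]
```

View pics/t3.png

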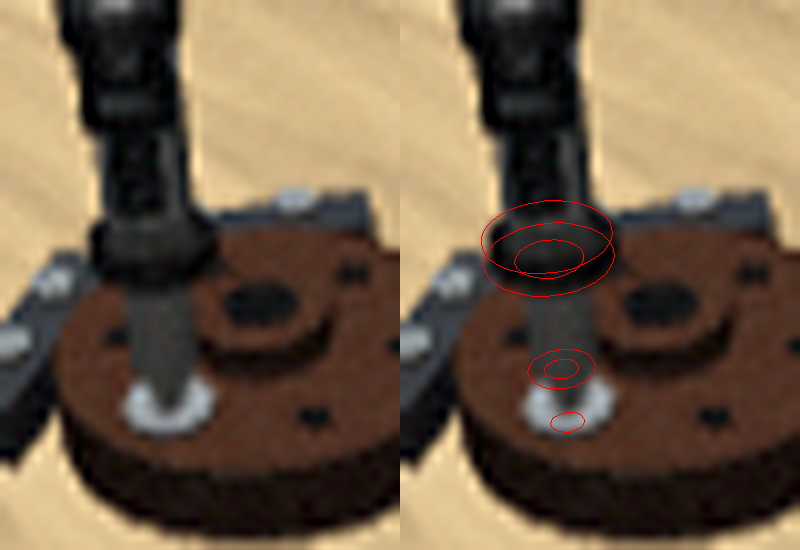

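Emit:
{"method": "carry_out", "body": {"series": "0 0 0.15 0 0.1; 0 0 0.1 0 0.1; 0 0 0 0 0.1; 0 0 0 0 0.1; 0 0 0 0 0.1"}}

```text
clock: 23.02
tcp_pos: [0.4793, 0.1725, 0.1176]
orientation: [0.888, 3.014, 0.0]
contact_force: [-1.8, 0.7, 4.5]
grip_width: 0.0253
```

```bash
python3 - <<'E'
from h import *
F=[];
for i in range(10):
    eyes.grab_frame("side");o=r.get_obs();F.append(o["contact_force"])
print(np.round(np.mean(F,0),2),np.round(np.std(F,0),2),o["tcp_pos"],o["orientation"],o["grip_width"])
E
sed -i 's/c=np.array(\[.523,.186,.02\])/c=np.array([.523,.186,.02])/' m2.py
python3 tip.py t4 220 180 65 55; python3 m2.py | grep drum; python3 st.py
```

```text
[-1.54  0.06  3.93] [0.51 0.62 0.4 ] [0.47932359 0.17245656 0.11755667] [8.87569372e-01 3.01360079e+00 6.76344288e-05] 0.025541728192330592
10 [0.4793 0.1725 0.1175] [[251.2898 222.3491]]
drum (array([0.5238, 0.1827]), np.float64(1087.627450980392))
drum (array([0.5239, 0.1834]), np.float64(171.9294117647059))
drum (array([0.5471, 0.1346]), np.float64(905.8823529411765))
drum_pad []
drum [(array([261. , 220.8]), 0.59, array([0.5249, 0.1884]))]
drum_pad [(array([265.8, 232.2]), 0.69, array([0.4769, 0.171 ]))]
drum [(array([263.6, 220.7]), 0.77, array([0.5197, 0.1826]))]
24.075 [0.4793 0.1725 0.1175] F [-1.2345  0.1691  4.634 ] w 0.0252
R [-0.8404  0.5419  0.    ] [0.5419 0.8404 0.    ] [ 0.  0. -1.]
[-0.9347  0.4192  0.5822  2.0859 -0.3427  0.729   0.8649]
```

View pics/t4.png

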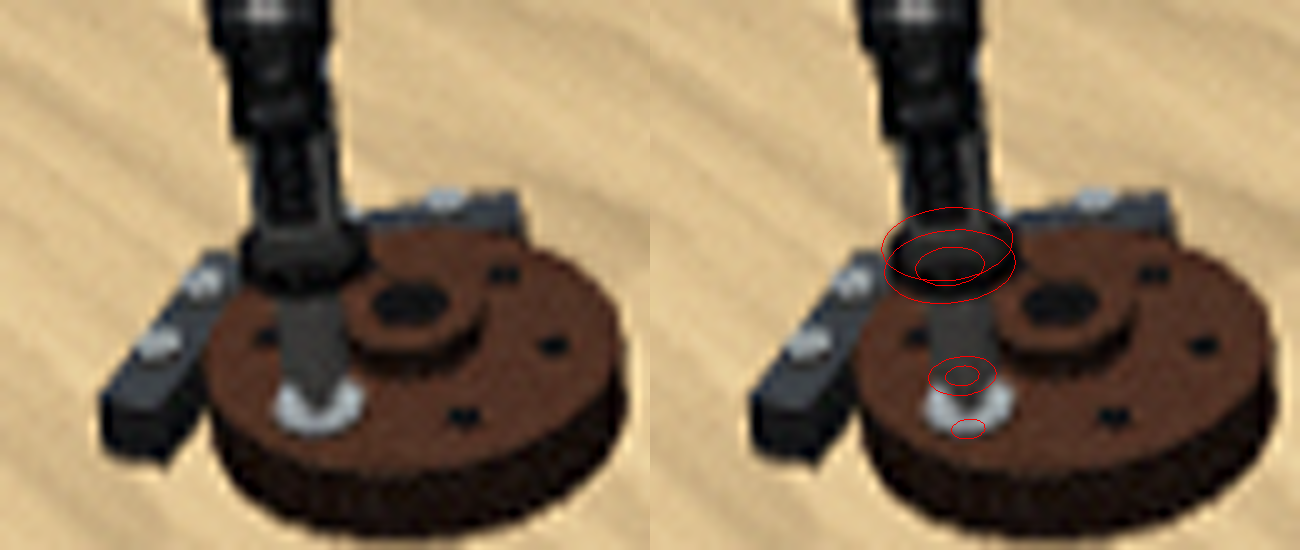

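View pics/h1.png

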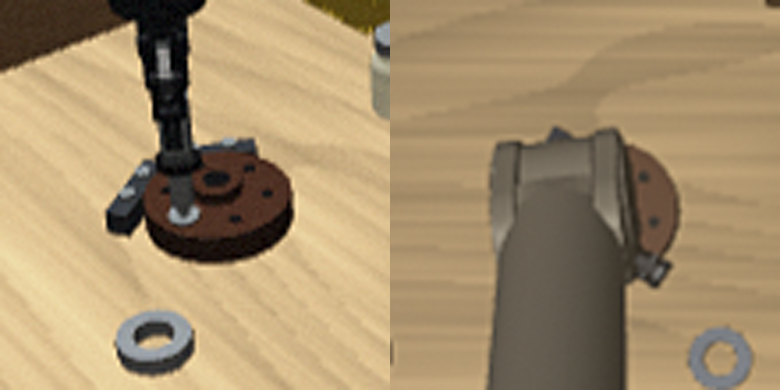

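Press is about 5.9 N and the probe is upright on the pad. Before handing in I check the seating more tightly, using soft sub-pixel masks: jaws from the clear first pictures, drum from the current side view.

```bash
cat > m3.py <<'E'
from fit import *
np.set_printoptions(precision=4,suppress=True)
s=eyes.grab_frame("side");t=eyes.grab_frame("top")
def soft(img,obj,bgw=25):
    # local wood sat per pixel: median of wood pixels in a blur; obj = object's sat
    c=img.astype(np.float32);sat=c[:,:,2]-c[:,:,0]
    wood=((sat>38)&(c[:,:,2]>140)).astype(np.float32)
    k=(31,31);bg=cv2.GaussianBlur(sat*wood,k,8)/np.maximum(cv2.GaussianBlur(wood,k,8),1e-3)
    return np.clip((bg-sat)/(bg-obj),0,1)
def jaws(x):
    X,Y,a,off=x
    return [place(place(box(.022,.085,0,.025)+[.076,-sg*off,0],0,0,np.pi/2+sg*np.pi/6),X,Y,a) for sg in(1,-1)]
def drum(x): return [place(cyl(.065,0,.03,96),*x),place(cyl(.022,0,.044),*x)]
def fitw(V,model,x0,step):
    f=lambda x:sum((w*(render(p,model(x))-m)**2).sum() for p,m,w in V)
    x0=np.array(x0,float);sim=np.vstack([x0]+[x0+np.eye(len(x0))[i]*step[i] for i in range(len(x0))])
    o=minimize(f,x0,method="Nelder-Mead",options=dict(initial_simplex=sim,xatol=5e-5,fatol=.01,maxiter=400));return o.x,o.fun
def win(u0,u1,v0,v1):
    w=np.zeros((400,640));w[v0:v1,u0:u1]=1;return w
if __name__=="__main__":
    s0=cv2.imread("pics/side0.png");t0=cv2.imread("pics/top0.png")
    js=(s,soft(s0,2.),win(222,280,192,232));jt=(t,soft(t0,2.),win(228,260,188,252))
    for V in([js],[jt]): print("jaws",fitw(V,jaws,[.524,.186,.04,-.0036],[.004,.004,.05,.004]))
    for c,uv in((s0,(326,265)),(t0,(345,205))): print("rust",c[uv[1],uv[0]])
    # drum now, side: brightness based (rust R~70 vs wood R~200)
    def softR(img):
        c=img[:,:,2].astype(np.float32);wood=(c>150).astype(np.float32);k=(31,31)
        bg=cv2.GaussianBlur(c*wood,k,8)/np.maximum(cv2.GaussianBlur(wood,k,8),1e-3)
        return np.clip((bg-c)/(bg-60),0,1)
    w=win(262,300,195,255)+win(235,262,222,255);m=softR(s["color"])
    # keep away from jaws: use only the right/front outline
    print("drum side now",fitw([(s,m>.5,w)],drum,[.523,.184],[.003,.003]),fitw([(s,m,w)],drum,[.523,.184],[.003,.003]))
    # sanity: same method on initial drum in both views
    print("drum0",fitw([(s,softR(s0),win(295,360,232,285))],drum,[.54,-.088],[.003,.003]),fitw([(t,softR(t0),win(318,370,188,240))],drum,[.54,-.088],[.003,.003]))
    print(r.get_obs()["clock"])
E
python3 m3.py
```

```text
jaws (array([ 0.5255,  0.1853,  0.046 , -0.0032]), np.float64(23.146220865483443))
jaws (array([ 0.5236,  0.1874,  0.0452, -0.0043]), np.float64(22.946401669706166))
rust [39 52 81]
rust [53 72 98]
drum side now (array([0.5252, 0.1863]), np.float64(107.32590542099193)) (array([0.5254, 0.1865]), np.float64(103.5558359941871))
drum0 (array([ 0.5418, -0.0883]), np.float64(76.04742757145182)) (array([ 0.5409, -0.0858]), np.float64(150.0492616290699))
24.175
```

Run:
```python
from h import *
s=eyes.grab_frame("side");a=cv2.imread("pics/side0.png")
d=cv2.absdiff(s["color"],a).max(2)
im=np.hstack([cv2.resize(s["color"],(400,250)),cv2.cvtColor(cv2.resize(d*2,(400,250)),cv2.COLOR_GRAY2BGR)])
cv2.imwrite("pics/fin.png",im)
o=r.get_obs();print(o["contact_force"],o["tcp_pos"],o["clock"])
```

```text
[-1.91004543  0.12763687  3.73827791] [0.47933431 0.17247717 0.11755865] 24.225
```

View pics/fin.png

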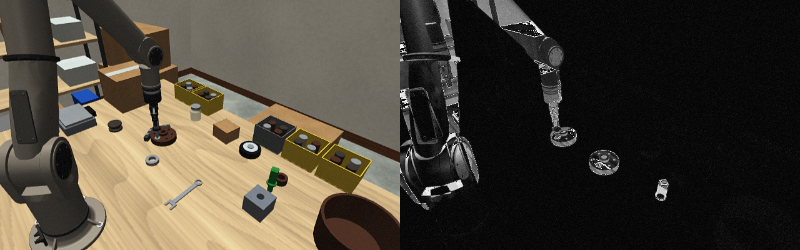

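The difference picture shows changes only at the arm, the drum's old and new places (about (603,162) and (565,135)) and the stand's empty hole (about (662,190)). The loose parts have not moved, so I hand in.

```bash
python3 -c "
from bench import r
print(r.hand_in())"
```

```text
the job is handed in; nothing more can be done
None
```

The job is done and handed in at about 24 s. I gripped the drum lightly by its hub and slid it flat into the V-stop. Then I lifted the grey probe out of its stand and am holding it upright on the test pad.

**Press on the pad:** The wrist force shows about 5.9 N, after allowing for the probe's weight. The arm's height gives the spring about 8 mm in, so the two agree.

**Position and tilt:** The side view puts the tip about 1–2 mm from the middle of the pad. The tool points straight down. The top view could not check the tip because the arm hides it.

**Drum seating:**
- **By touch:** the drum stopped firmly when pushed in. In a sideways test it slid about 1 mm along one jaw and then held against a push both ways.
- **By camera:** the side-view fits of drum and jaws agree to about 1 mm, with the small difference toward the jaws. A rougher earlier fit put the drum about 2 mm short, which is within the cameras' stated accuracy. The top view, while still clear of the arm, showed it touching both jaws.

**Other parts:** Comparing the first and last side pictures shows no loose part moved, including the green look-alike.

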